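# Set up a strap clamp over a cast bracket

## Task

Set up the strap clamp on the fixture plate, ready for its nut: stand the cast bracket on its foot, squarely in line with the stop bar, toe towards the stud and heel close up to (within about a centimetre of) the bar; on the other side of the stud, in the same line and about midway between the stud and the plate's end, lay the packing block that is as high as the bracket's foot. Lay the slotted strap lengthwise over the two, stud through its slot, so that it rests level on the bracket's toe and the block, and put the thick washer over the stud flat on the strap. Leave the other two packing blocks where they are.

Things in the scene. Friction and masses are not known exactly. Their poses are not given: they have to be found in the camera images.
- fixture_plate: Fixed light-metal plate, 12 mm thick, with an upright stud and a stop bar. Origin: stud axis at table height; x along the plate to the bar; z up. Plate x -100 to 150, y -55 to 55 mm, top z 12. Stud 10 mm thick, tapered tip, top z 70; its foot collar 21 mm wide, top z 19. Bar: face towards the stud x 112, back x 128, y -30 to 30, top z 30 (screw heads 36).
- bracket: Grey cast bracket, tallest part, 0.45 kg: foot 20 mm thick, upright round lug with a bore. Origin: foot's underside below the lug, z up. Foot x -58 (long toe) to 26 (short heel with a rib), y -30 to 30 mm. Lug x -9 to 9, y -23 to 23, round head centred 43 mm up, top 66; grip its head across x, fingertips at least 36 mm above the underside (rib below).
- block_mid: Plain bright steel packing block 46 x 40 x 20 mm (x, y, z): the middle one of three, as high as the bracket's foot is thick, about 0.26 kg. Origin: centre of its underside, z up.
- block_low: Plain bright steel packing block 60 x 40 x 12 mm (x, y, z): the lowest of three. Origin: centre of its underside, z up.
- block_tall: Plain bright steel packing block 36 x 40 x 32 mm (x, y, z): the highest of three. Origin: centre of its underside, z up.
- strap: Clamp strap: flat dark grey steel bar 120 x 36 x 14 mm (x, y, z) with a lengthwise slot 45 x 17 mm right through its middle, about 0.35 kg; both ends are alike. Origin: centre of its underside (the middle of the slot), z up. Gripped across its 36 mm width at the middle it is balanced, and the stud can come up through the slot between the fingers.
- washer: Thick round steel washer lying flat, 36 mm outside diameter, 17 mm bore, 12 mm high, about 60 g. Origin: centre of its underside, z up.

How it is judged:
By the outcome, as a careful person would: the job done as asked, in the order asked, and still so for the second after the job is handed in, with the robot touching nothing.
It also fails if it takes over 120 s, if anything falls off the work surface, if the arm or the gripper's body presses on something with over 40 N, if the wrist force passes 120 N, or if a joint passes its speed limit or range.

## Robot

A 6-joint arm with a two-finger parallel gripper is mounted at the origin on a cart in front of the work surface, level with it; the furniture and walls round the work are solid. World frame = base frame: x ahead of the robot, y to its left, z up, the work surface at z = 0. Lengths are in m, angles in rad, forces in N, time in s.
With the tool pointing down it reaches from about 0.325 to 0.85 m from the base axis. Payload 4.4 kg.
Tool frame: the origin (TCP) lies at the very end of the fingers, on their centre line; the grasp point (between the pads) lies 19 mm behind it (manip.grasp_offset is the z of the grasp point in the tool frame, in m); z points along the fingers, y is the line along which they close (so a half turn about z gives the same grasp; the last joint's range is limited). The gripper opens to 94 mm and grips with 3 to 60 N. Pads are 16 mm wide; open, the fingers measure 119 mm over their backs; the gripper's body (75 mm by 177 mm) begins 78 mm behind the grasp point.
Start: joints at [-1.278, 0.207, 1.542, -0, 1.393, -0.15], TCP at [0.247, -0.519, 0.205] pointing down, gripper open.
Joint ranges: [-2.73, 2.73], [-0.86, 2.22], [0.23, 2.46], [-1.11, 4.25], [0.08, 2.63], [-2.82, 2.82]. Speed limits (rad/s): [2.79, 2.79, 3.14, 3.14, 3.14, 3.14].

## Interface

Orientations are given as a rotation vector (axis times angle).
In Python, from workcell import manip, viewer gives the robot as it stands.
- The arm moves only by the tool move_arm, never from a script. Its argument "commands" is a list of rows, each a list of 3 entries, a list of its own where there are three numbers: the closure, from 0 (fully open) to 1 (shut), then the shift along the tool's x, y, z in mm, then the turn, a rotation vector about the tool's x, y, z in degrees. In form: [[hand, [x, y, z], [wx, wy, wz]], ...]. A call has exactly 5 rows; each row is the pose to reach, as a shift and turn from the pose commanded when the call began, along the tool's axes at that moment; what a row does not reach only later rows make up. A row lasts 1/8 s, in which the tool goes at most 62.5 mm and 10.7 degrees, less where a joint would pass 70% of its speed; a pose out of reach is approached as far as the arm can. A call with a gripper value outside its range is refused whole. The fingers move at their own pace and stop on an object; "grip_force" is the grip in N (left out, the last holds). Time passes only in rows, so rows that repeat a pose let the fingers close, or fill a call up. It gives the time, the measured TCP pose, the force, the opening and the grip force at its end, in the units of the state.
- manip.state(): the state, without advancing time (a new reading comes with each control period).
- viewer.capture(name): name is "scene" or "top"; returns the picture (384x512x3 uint8, red, green, blue); there is no depth.
- viewer.get_calibration(name): a dict with "mtx" (3x3 intrinsics, pixels), "R" (3x3) and "t" (3): a world point X has camera coordinates R X + t. Camera axes: x right, y down, z forward; pixel columns grow to the right and rows downward; lengths in m; the calibration is good to about 2 mm. A picture is of the moment at which its call begins. get_calibration takes no time and is no camera call.
- manip.hand_in(): hands the job in; it is judged then, once.
The state is a dict: "time": time; "joint_positions": joint angles; "joint_vel": joint speeds; "joint_efforts": joint torques, N m; "tcp_pos": TCP position; "ee_rot": TCP orientation; "wrist_force": force on the tool from outside, world axes, zero at the start; "wrist_torque": the same for the moment, N m; "gripper_width": opening from 0.0 (shut) to 1.0 (fully open); "finger_force": force on a finger pad.
Only numpy, scipy, OpenCV 4.12 (cv2) and the standard library are available. Lean on these libraries where they do the work, as an engineer would, in place of code of your own. Each camera call takes 0.05 s, during which the arm holds its last target. There are 200 camera calls.

## Working session

There is one attempt and no reset: what is moved stays moved. The work goes in short steps, Python scripts to look and compute and a tool call to move; the robot and the scene stay as the last step left them, time stands still between calls to the robot, and variables do not carry over. Pictures are saved under pics/ and viewed, at most 14 in all, crops included, and the job is handed in when it is done.

Besides the shell and the picture viewer there is one more tool, called after "Emit:" as name([rows], argument=value, ...), one row to a line, values as JSON. move_arm: Moves the arm, as the interface text tells. Its arguments: {"type":"object","properties":{"commands":{"type":"array","items":{"type":"array"}},"grip_force":{"type":"number"}},"required":["commands"]}

```bash
ls; mkdir -p pics; python3 - <<'E'
from workcell import manip, viewer
import cv2
for n in("scene","top"):
    im=viewer.capture(n); cv2.imwrite(f"pics/{n}0.png",cv2.resize(im[:,:,::-1],(800,600),interpolation=cv2.INTER_CUBIC))
    c=viewer.get_calibration(n); print(n,c)
s=manip.state(); print(s, manip.grasp_offset)
E
```

```text
pics
scene {'mtx': array([[469.72527006,   0.        , 259.81090632],
       [  0.        , 469.72527006, 190.89335374],
       [  0.        ,   0.        ,   1.        ]]), 'R': array([[-0.59404713, -0.8043549 ,  0.01100932],
       [-0.32078141,  0.22431444, -0.92020776],
       [ 0.73770407, -0.55017836, -0.39127545]]), 't': array([0.33954015, 0.2076855 , 0.89339466])}
top {'mtx': array([[423.42229706,   0.        , 257.08848204],
       [  0.        , 423.42229706, 198.36260911],
       [  0.        ,   0.        ,   1.        ]]), 'R': array([[ 0.01757219, -0.99981748,  0.00749807],
       [-0.99129121, -0.01840024, -0.13039616],
       [ 0.13051033, -0.00514143, -0.99143362]]), 't': array([0.03765208, 0.51852734, 1.03282124])}
{'time': 0.1, 'joint_positions': array([-1.27748634e+00,  2.07328550e-01,  1.54281452e+00, -2.48106659e-05,
        1.39352009e+00, -1.50481427e-01]), 'joint_vel': array([-0.00026121, -0.00357332, -0.00284472, -0.00074377,  0.00019263,
        0.00150005]), 'joint_efforts': array([-2.33566561e-04, -3.71863389e+01, -2.82291931e+01,  6.99267536e-02,
        3.11058643e-02, -4.65532150e-05]), 'tcp_pos': array([ 0.24666065, -0.51858532,  0.20440886]), 'ee_rot': array([-3.06255265e+00, -6.90951951e-01,  2.70145452e-04]), 'wrist_force': array([0.4777574 , 0.51483647, 0.2785734 ]), 'wrist_torque': array([-0.00397735, -0.09271258,  0.02992519]), 'finger_force': 0.0, 'gripper_width': 1.0032591898558463} -0.0188
```

View pics/scene0.png

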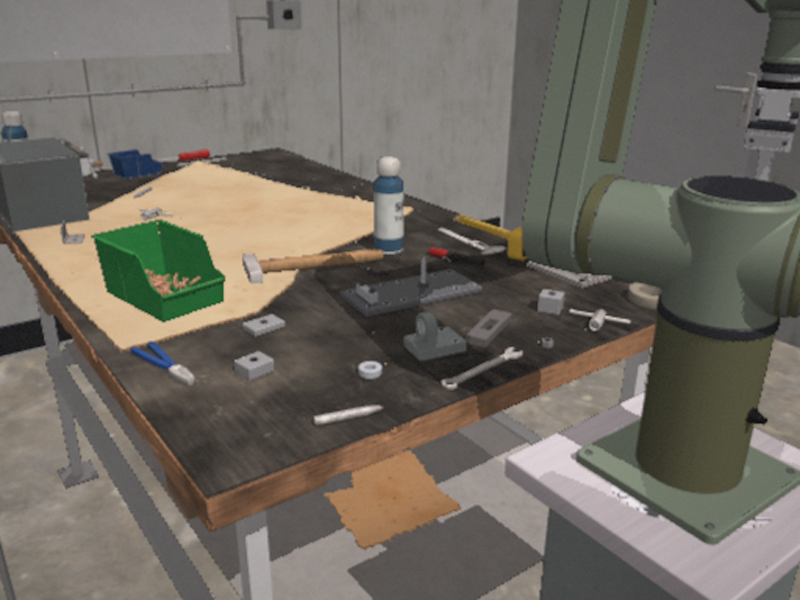

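View pics/top0.png

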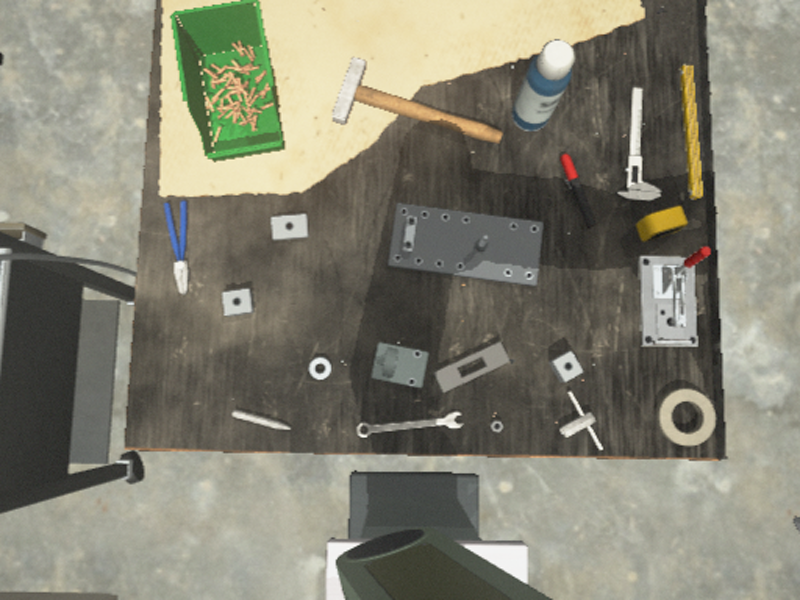

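The scene and top views show the plate at about (465,245) in the top view, with the bar at its left end. The bracket is at (400,365), strap at (473,366), washer at (319,369), and blocks at (289,226), (237,302) and (566,366). I'll zoom in to measure.

```bash
python3 - <<'E'
from workcell import viewer
import cv2
im=viewer.capture("top"); cv2.imwrite("pics/top_raw.png",im[:,:,::-1])
c=im[125:260,130:330,::-1]; cv2.imwrite("pics/c1.png",cv2.resize(c,None,fx=4,fy=4,interpolation=cv2.INTER_CUBIC))
c=im[205:255,340:400,::-1]; a=cv2.resize(c,None,fx=6,fy=6,interpolation=cv2.INTER_CUBIC)
c=im[120:250,250:350,::-1]
b=cv2.resize(c,None,fx=4,fy=4,interpolation=cv2.INTER_CUBIC); cv2.imwrite("pics/c2.png",b)
E
```

```text
(no output)
```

View pics/c1.png

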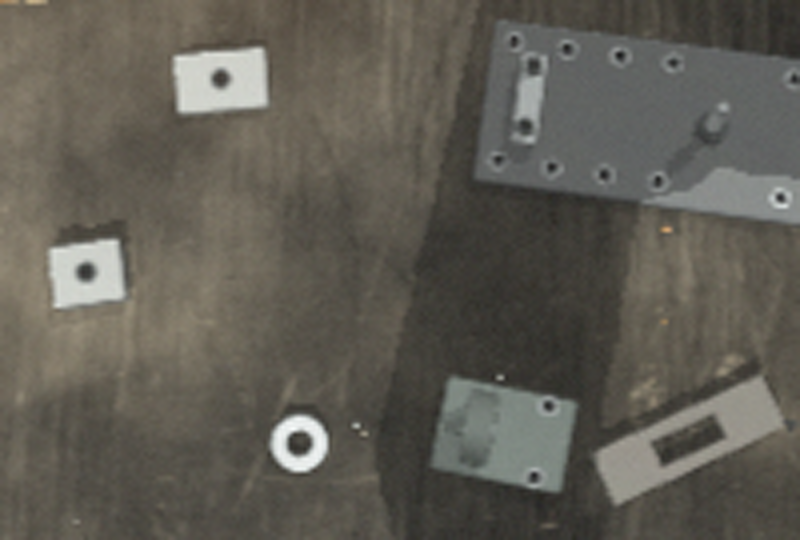

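View pics/c2.png

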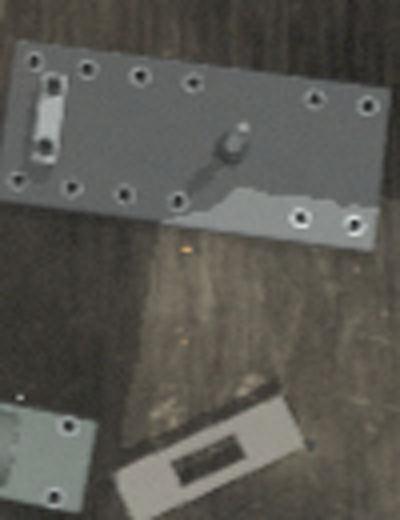

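```bash
cat > h.py <<'E'
from workcell import manip, viewer
import numpy as np, cv2, sys
from scipy.optimize import least_squares
from scipy.spatial.transform import Rotation as R
def proj(n,X):
    c=viewer.get_calibration(n); p=(np.atleast_2d(X)@c["R"].T+c["t"])@c["mtx"].T
    return p[:,:2]/p[:,2:]
def place(p,L):  # local pts (m) at pose x,y,yaw
    return np.c_[np.asarray(L)[:,:2]@R.from_euler('z',p[2]).as_matrix()[:2,:2].T+p[:2],np.asarray(L)[:,2]]
def fit(n,px,L,p0,yaw=True):
    f=lambda p:(proj(n,place(p if yaw else [*p,0],L))-px).ravel()
    r=least_squares(f,p0 if yaw else p0[:2]); return r.x,np.abs(r.fun).max()
def goal(x,y,z,yaw,ref=None):
    """shift mm/turn deg from current pose to tool-down pose whose closing axis (y) lies along world yaw (mod pi)"""
    s=manip.state(); R0=R.from_rotvec(s["ee_rot"]); best=None
    for k in(0,np.pi):
        yv=np.array([np.cos(yaw+k),np.sin(yaw+k),0]); zv=np.array([0,0,-1.]); T=R.from_matrix(np.c_[np.cross(yv,zv),yv,zv])
        w=(R0.inv()*T).as_rotvec(degrees=True)
        if best is None or np.linalg.norm(w)<np.linalg.norm(best): best=w
    sh=R0.inv().apply(np.array([x,y,z])-s["tcp_pos"])*1000
    print("shift",sh.round(1),"turn",best.round(1),"|",np.linalg.norm(sh).round(),"q6",s["joint_positions"][5].round(2),"t",round(s["time"],1))
E
cat > m.py <<'E'
from h import *
def c1(a): return (np.array(a)+.5)/4-.5+[130,125]
def c2(a): return (np.array(a)+.5)/4-.5+[250,120]
def box(x0,x1,y,z): return np.array([[x1,-y,z],[x0,-y,z],[x0,y,z],[x1,y,z]])/1000
y0=np.pi/2
P={}
P['plate'],e=fit("top",np.r_[c2([[18,40],[390,88],[375,250],[0,200]]),c1([[498,20],[474,180]])],np.r_[box(-100,150,55,12),box(150,150,55,12)[[0,3]]],[.5,0,y0]);print('plate',P['plate'],e)
for nm,px,b in[('bracket',[[450,376],[577,400],[562,492],[432,467]],box(-58,26,30,20)),('strap',[[594,455],[763,375],[788,420],[615,505]],box(-60,60,18,14)),('mid',[[48,249],[120,239],[127,298],[54,309]],box(-23,23,20,20))]:
    P[nm],e=fit("top",c1(px),b,[.4,.1,y0]); print(nm,P[nm],e)
P['washer'],e=fit("top",c1([[299,443]]),np.array([[0,0,.012]]),[.4,.1,y0],False); print('washer',P['washer'],e)
st=place(P['plate'],[[0,0,.07],[0,0,.012]]); print("stud top/base c1",(proj("top",st)-[130,125])*4)
np.savez("poses.npz",**P)
E
python3 m.py
```

```text
plate [ 0.63229745 -0.08413604  1.45887921] 1.3541614118283576
bracket [0.43395883 0.06407904 1.40382182] 0.5412712190711204
strap [ 0.43053512 -0.06925223  2.03379883] 0.8621753949871902
mid [0.52826588 0.31669078 1.73286432] 0.33352767503706104
washer [0.42336367 0.17907703] 2.842170943040401e-14
stud top/base c1 [[724.29232577 105.94370042]
 [712.37642192 127.31523065]]
```

```bash
sed -i "s/,\[0,200\]\])/])/; s/np.r_\[box(-100,150,55,12),/np.r_[box(-100,150,55,12)[:3],/" m.py; python3 m.py; python3 - <<'E'
from h import *
b=np.load("poses.npz")["bracket"]
goal(b[0],b[1],.14,b[2])
E
```

```text
plate [ 0.63202438 -0.08340708  1.45787972] 0.9550823795497649
bracket [0.43395883 0.06407904 1.40382182] 0.5412712190711204
strap [ 0.43053512 -0.06925223  2.03379883] 0.8621753949871902
mid [0.52826588 0.31669078 1.73286432] 0.33352767503706104
washer [0.42336367 0.17907703] 2.842170943040401e-14
stud top/base c1 [[723.11294598 106.35308997]
 [711.25805534 127.70405609]]
shift [ 419.3 -445.8   65.4] turn [-0.1  0.  35. ] | 616.0 q6 -0.15 t 0.1
```

Emit:
move_arm([
  [0,[40,-42,0],[0,0,4]],
  [0,[82,-86,0],[0,0,8]],
  [0,[124,-130,0],[0,0,12]],
  [0,[166,-174,0],[0,0,16]],
  [0,[208,-218,0],[0,0,20]],
], grip_force=40)

```text
time: 0.78
tcp_pos: [0.3413, -0.2311, 0.2053]
ee_rot: [-3.138, -0.144, -0.0]
wrist_force: [1.6, -0.4, 0.3]
gripper_width: 0.998
finger_force: 0.0
```

```bash
python3 - <<'E'
from h import *
b=np.load("poses.npz")["bracket"]
goal(b[0],b[1],.14,b[2])
E
```

```text
shift [ 119.3 -285.5   65.3] turn [-0.  -0.  14.8] | 316.0 q6 0.67 t 0.8
```

Emit:
move_arm([
  [0,[22,-54,0],[0,0,3]],
  [0,[45,-108,0],[0,0,6]],
  [0,[68,-162,0],[0,0,9]],
  [0,[91,-216,20],[0,0,12]],
  [0,[119,-270,45],[0,0,14.8]],
])

```text
time: 1.4
tcp_pos: [0.4338, 0.0461, 0.1619]
ee_rot: [3.131, -0.259, 0.004]
wrist_force: [0.9, -0.4, -0.7]
gripper_width: 0.996
finger_force: 0.0
```

```bash
python3 - <<'E'
from h import *
b=np.load("poses.npz")["bracket"]
im=viewer.capture("scene")
cv2.imwrite("pics/s1.png",cv2.resize(im[180:240,240:320,::-1],None,fx=8,fy=8,interpolation=cv2.INTER_CUBIC))
# bracket outline prediction in crop px
L=np.array([[-58,-30,0],[-58,30,0],[26,30,0],[-58,30,20],[-58,-30,20],[0,-23,43],[-9,0,66],[9,0,66]])/1000
print(((proj("scene",place(b,L))-[240,180]+.5)*8-.5).round())
goal(b[0],b[1],.038,b[2])
E
```

```text
[[371. 282.]
 [467. 358.]
 [230. 412.]
 [469. 300.]
 [373. 227.]
 [227. 203.]
 [289. 158.]
 [237. 168.]]
shift [  0.  -11.1 120.3] turn [-0.3  0.2  0.4] | 121.0 q6 1.65 t 1.4
```

View pics/s1.png

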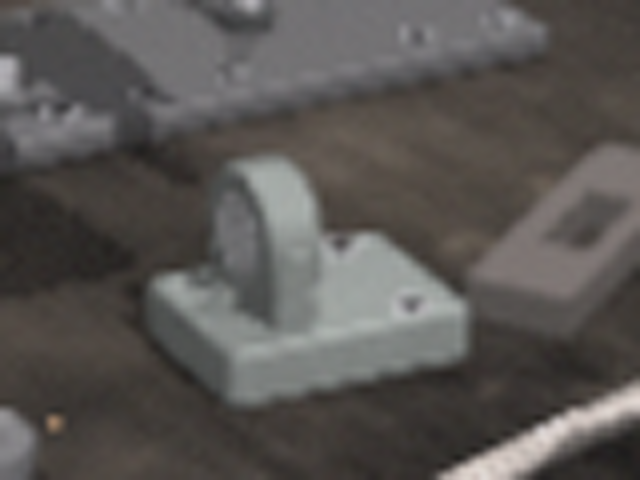

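The scene crop agrees with the fitted bracket pose within about 1 px: the foot corner is at (467,355) against a predicted (467,358). Descending to grip.

Emit:
move_arm([
  [0,[0,-11,30],[0,0,0]],
  [0,[0,-11,75],[0,0,0.4]],
  [0,[0,-11,119],[0,0,0.4]],
  [0,[0,-11,119],[0,0,0.4]],
  [0.5,[0,-11,119],[0,0,0.4]],
])

```text
time: 2.08
tcp_pos: [0.4357, 0.0547, 0.0439]
ee_rot: [-3.13, 0.268, -0.003]
wrist_force: [-0.3, 0.5, 0.1]
gripper_width: 0.926
finger_force: 0.0
```

Emit:
move_arm([
  [0.95,[0,0,0],[0,0,0]],
  [0.95,[0,0,0],[0,0,0]],
  [0.95,[0,0,0],[0,0,0]],
  [0.95,[0,0,0],[0,0,0]],
  [0.95,[0,0,0],[0,0,0]],
])

```text
time: 2.7
tcp_pos: [0.4347, 0.055, 0.0427]
ee_rot: [3.13, -0.268, 0.0]
wrist_force: [-0.4, -0.2, -0.4]
gripper_width: 0.398
finger_force: 0.0
```

```bash
python3 - <<'E'
from h import *
b=np.load("poses.npz")["bracket"]
print(manip.state()["tcp_pos"],manip.state()["joint_vel"].round(3))
goal(b[0],b[1],.039,b[2])
E
```

```text
[0.43470207 0.05499204 0.04273859] [ 0.001  0.005  0.001  0.001 -0.001 -0.001]
shift [-2.3 -8.8  3.7] turn [-0.  -0.  -0.2] | 10.0 q6 1.67 t 2.7
```

Emit:
move_arm([
  [0.5,[-2,-9,3],[0,0,0]],
  [0.5,[-2,-9,3],[0,0,0]],
  [0.6,[-2,-9,3],[0,0,0]],
  [0.95,[-2,-9,3],[0,0,0]],
  [0.95,[-2,-9,3],[0,0,0]],
])

```text
time: 3.32
tcp_pos: [0.4343, 0.0641, 0.0397]
ee_rot: [3.13, -0.268, 0.0]
wrist_force: [-0.8, 0.2, -0.6]
gripper_width: 0.223
finger_force: 0.0
```

Emit:
move_arm([
  [0.95,[0,0,0],[0,0,0]],
  [0.95,[0,0,0],[0,0,0]],
  [0.95,[0,0,0],[0,0,0]],
  [0.95,[0,0,0],[0,0,0]],
  [0.95,[0,0,0],[0,0,0]],
])

```text
time: 3.95
tcp_pos: [0.4343, 0.064, 0.0397]
ee_rot: [3.13, -0.267, 0.0]
wrist_force: [0.4, -2.9, -0.5]
gripper_width: 0.192
finger_force: 40.0
```

```bash
python3 - <<'E'
from h import *
b=np.load("poses.npz")["bracket"]
goal(b[0],b[1],.039,b[2])
s=manip.state();print(s["tcp_pos"],s["finger_force"],s["gripper_width"]*94)
E
```

```text
shift [-0.4 -0.   0.7] turn [ 0.  -0.  -0.2] | 1.0 q6 1.69 t 4.0
[0.43430462 0.06401162 0.03970745] 39.97847145384043 18.074429183108297
```

Emit:
move_arm([
  [0.95,[0,0,-15],[0,0,0]],
  [0.95,[0,0,-45],[0,0,0]],
  [0.95,[0,0,-85],[0,0,0]],
  [0.95,[0,0,-85],[0,0,0]],
  [0.95,[0,0,-85],[0,0,0]],
])

```text
time: 4.58
tcp_pos: [0.4328, 0.0644, 0.1234]
ee_rot: [-3.13, 0.268, 0.004]
wrist_force: [-0.3, 0.5, -5.9]
gripper_width: 0.188
finger_force: 40.0
```

```bash
python3 - <<'E'
from h import *
p=np.load("poses.npz")["plate"]
t=place(p,[[.081,0,0]])[0]; print(t)
goal(t[0],t[1],.1247,p[2]); goal(t[0],t[1],.0517,p[2])
E
```

```text
[ 0.6411512  -0.00292292  0.        ]
shift [216.8  31.   -1.9] turn [-0.   0.2 -3.3] | 219.0 q6 1.69 t 4.6
shift [217.   31.   71.1] turn [-0.   0.2 -3.3] | 230.0 q6 1.69 t 4.6
```

Emit:
move_arm([
  [0.95,[40,6,0],[0,0,-1]],
  [0.95,[95,14,0],[0,0,-2]],
  [0.95,[150,22,0],[0,0,-3.3]],
  [0.95,[200,29,0],[0,0,-3.3]],
  [0.95,[217,31,0],[0,0,-3.3]],
])

```text
time: 5.2
tcp_pos: [0.6435, -0.0043, 0.1208]
ee_rot: [-3.136, 0.179, 0.006]
wrist_force: [-1.0, 0.5, -6.6]
gripper_width: 0.187
finger_force: 40.0
```

Emit:
move_arm([
  [0.95,[0,0,0],[0,0,0]],
  [0.95,[0,0,15],[0,0,0]],
  [0.95,[0,0,30],[0,0,0]],
  [0.95,[0,0,45],[0,0,0]],
  [0.95,[0,0,45],[0,0,0]],
])

```text
time: 5.82
tcp_pos: [0.6404, -0.0027, 0.077]
ee_rot: [-3.136, 0.177, 0.008]
wrist_force: [-0.9, -0.0, -5.1]
gripper_width: 0.19
finger_force: 40.0
```

```bash
python3 - <<'E'
from h import *
p=np.load("poses.npz")["plate"]
t=place(p,[[.081,0,0]])[0]
goal(t[0],t[1],.0517,p[2])
im=viewer.capture("scene")
o=np.array([215,150])
cv2.imwrite("pics/s2.png",cv2.resize(im[150:225,215:315,::-1],None,fx=8,fy=8,interpolation=cv2.INTER_CUBIC))
f=lambda L:((proj("scene",place(p,np.array(L)/1000))-o+.5)*8-.5).round().tolist()
print("plate corners,bar corners",f([[-100,55,12],[150,55,12]]),f([[112,30,30],[112,-30,30],[128,30,30],[0,0,70]]))
E
```

```text
shift [ 0.9  0.2 25.3] turn [-0.   0.3  0. ] | 25.0 q6 1.54 t 5.8
plate corners,bar corners [[751.0, 265.0], [154.0, 395.0]] [[218.0, 302.0], [141.0, 246.0], [177.0, 310.0], [449.0, 117.0]]
```

View pics/s2.png

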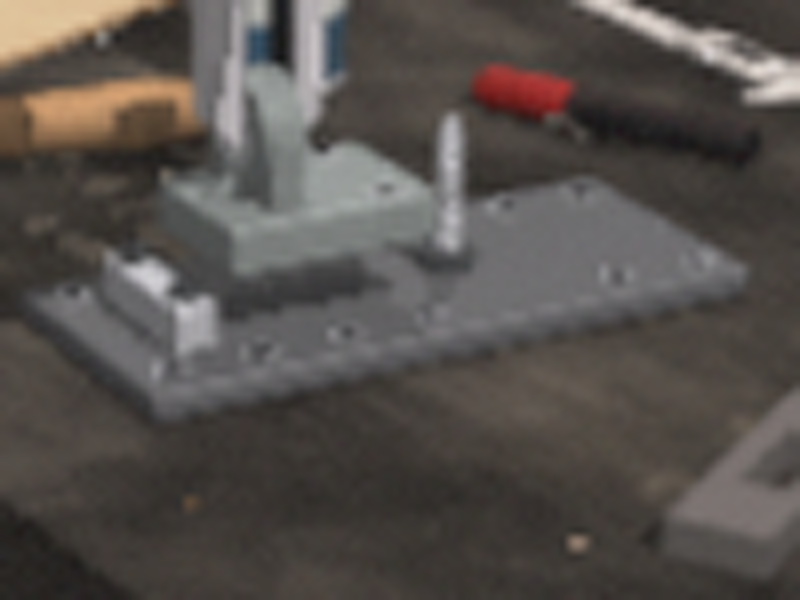

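The scene crop shows the bracket hanging in line between bar and stud. The plate prediction fits: stud tip seen at (452,112) against (449,117), bar corner at (217,302) against (218,302). Setting it down.

Emit:
move_arm([
  [0.95,[1,0,8],[0,0.3,0]],
  [0.95,[1,0,16],[0,0.3,0]],
  [0.95,[1,0,22],[0,0.3,0]],
  [0.95,[1,0,25],[0,0.3,0]],
  [0.95,[1,0,26],[0,0.3,0]],
])

```text
time: 6.5
tcp_pos: [0.6437, -0.0033, 0.0534]
ee_rot: [3.136, -0.177, 0.008]
wrist_force: [0.5, -0.7, -6.3]
gripper_width: 0.186
finger_force: 40.0
```

Emit:
move_arm([
  [0.95,[0,0,0],[0,0,0]],
  [0.6,[0,0,0],[0,0,0]],
  [0.4,[0,0,0],[0,0,0]],
  [0.4,[0,0,0],[0,0,0]],
  [0.4,[0,0,0],[0,0,0]],
])

```text
time: 7.12
tcp_pos: [0.6443, -0.0034, 0.0543]
ee_rot: [3.136, -0.177, 0.01]
wrist_force: [-0.0, -0.0, -0.3]
gripper_width: 0.572
finger_force: 0.0
```

Emit:
move_arm([
  [0.3,[0,0,-10],[0,0,0]],
  [0,[0,0,-60],[0,0,0]],
  [0,[0,0,-110],[0,0,0]],
  [0,[-10,-40,-110],[0,0,-10]],
  [0,[-20,-80,-110],[0,0,-20]],
])

```text
time: 7.75
tcp_pos: [0.6334, 0.0789, 0.166]
ee_rot: [3.117, 0.376, 0.014]
wrist_force: [-0.0, 0.5, -0.1]
gripper_width: 1.004
finger_force: 0.0
```

```bash
python3 - <<'E'
s=open('h.py').read()
i=s.index('    s=manip.state(); R0'); 
s=s[:i]+'''    s=manip.state(); R0=R.from_rotvec(s["ee_rot"]); best=None; q=s["joint_positions"][5]; c=s["tcp_pos"]
    dq1=np.arctan2(y,x)-np.arctan2(c[1],c[0])
    for k in(0,np.pi):
        yv=np.array([np.cos(yaw+k),np.sin(yaw+k),0]); zv=np.array([0,0,-1.]); T=R.from_matrix(np.c_[np.cross(yv,zv),yv,zv])
        w=(R0.inv()*T).as_rotvec(degrees=True); q6=q+np.deg2rad(w[2])+dq1
        if best is None or abs(q6)<abs(best[1]): best=w,q6
    sh=R0.inv().apply(np.array([x,y,z])-c)*1000
    print("shift",sh.round(1),"turn",best[0].round(1),"|",np.linalg.norm(sh).round(),"q6",q.round(2),best[1].round(2),"t",round(s["time"],1))
'''
open('h.py','w').write(s)
E
python3 - <<'E'
from h import *
b=np.load("poses.npz")["mid"]
goal(b[0],b[1],.12,b[2]+np.pi/2)
E
```

```text
shift [ -45.9 -256.1   44.9] turn [  0.5  -0.3 -85.5] | 264.0 q6 1.32 0.24 t 7.8
```

Emit:
move_arm([
  [0,[-9,-50,0],[0,0,-10]],
  [0,[-18,-100,0],[0,0,-20]],
  [0,[-27,-150,0],[0,0,-30]],
  [0,[-36,-200,0],[0,0,-40]],
  [0,[-46,-250,0],[0,0,-50]],
])

```text
time: 8.38
tcp_pos: [0.5288, 0.3123, 0.1639]
ee_rot: [2.663, 1.659, 0.009]
wrist_force: [1.0, 0.8, 0.8]
gripper_width: 1.0
finger_force: 0.0
```

```bash
python3 - <<'E'
from h import *
b=np.load("poses.npz")["mid"]
goal(b[0],b[1],.08,b[2]+np.pi/2)
E
```

```text
shift [ 3.4 -2.8 83.9] turn [  0.4  -0.1 -35.4] | 84.0 q6 0.85 0.24 t 8.4
```

Emit:
move_arm([
  [0,[3,-3,20],[0,0,-10]],
  [0,[3,-3,40],[0,0,-20]],
  [0,[3,-3,60],[0,0,-30]],
  [0,[3,-3,84],[0,0,-35.4]],
  [0,[3,-3,84],[0,0,-35.4]],
])

```text
time: 9.0
tcp_pos: [0.5266, 0.3141, 0.0773]
ee_rot: [2.041, 2.385, -0.002]
wrist_force: [-0.6, 0.1, -0.6]
gripper_width: 1.0
finger_force: 0.0
```

```bash
python3 - <<'E'
from h import *
b=np.load("poses.npz")["mid"]
goal(b[0],b[1],.003,b[2]+np.pi/2)
im=viewer.capture("top"); cv2.imwrite("pics/t2.png",cv2.resize(im[120:190,245:345,::-1],None,fx=8,fy=8,interpolation=cv2.INTER_CUBIC))
E
```

```text
shift [ 2.5  1.9 74.3] turn [ 0.   0.1 -0.4] | 74.0 q6 0.24 0.24 t 9.0
```

View pics/t2.png

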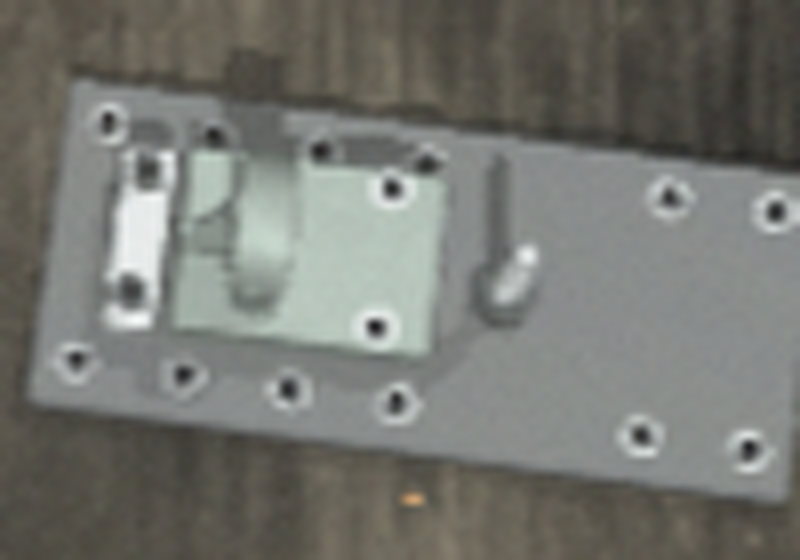

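The top crop shows the bracket on the plate: foot corners at (190,150), (445,172), (433,355) and (175,325). It's in line, with its heel by the bar (inner edge at about x = 165–178). Checking the numbers.

```bash
cat > m2.py <<'E'
from h import *
g=lambda a:(np.array(a)+.5)/8-.5+[245,120]
from m import box,P
pl=np.r_[box(-100,150,55,12)[[0,2,3]],box(112,128,30,30)]
p,e=fit("top",g([[70,82],[788,500],[30,402], [120,150],[178,150],[155,330],[103,325]]),pl[[0,1,2,3,4,5,6]],P['plate']) 
print(p,e)
p,e=fit("top",g([[70,82],[788,500],[30,402]]),pl[:3],P['plate']); print(p,e)
b,e=fit("top",g([[190,150],[445,172],[433,355],[175,325]]),box(-58,26,30,32),p); print(b,e)
d=b[:2]-p[:2]; print("bracket in plate",R.from_euler('z',-p[2]).apply([*d,0])*1000,np.rad2deg(b[2]-p[2]))
print("stud foot/top px",(proj("top",place(p,[[0,0,.019],[0,0,.07]]))-[245,120]+.5)*8)
E
python3 m2.py
```

```text
plate [ 0.63202438 -0.08340708  1.45787972] 0.9550823795497649
bracket [0.43395883 0.06407904 1.40382182] 0.5412712190711204
strap [ 0.43053512 -0.06925223  2.03379883] 0.8621753949871902
mid [0.52826588 0.31669078 1.73286432] 0.33352767503706104
washer [0.42336367 0.17907703] 2.842170943040401e-14
stud top/base c1 [[723.11294598 106.35308997]
 [711.25805534 127.70405609]]
[ 0.63258996 -0.08268255  1.46421703] 0.7718800764178013
[ 0.63247131 -0.08286907  1.46253322] 0.5837401641080078
[ 0.6433118  -0.0023165   1.49369341] 0.5169116416525696
bracket in plate [81.25229193 -2.07317554  0.        ] 1.7853474747350258
stud foot/top px [[507.58821815 293.11037355]
 [528.48717285 255.25980081]]
```

Emit:
move_arm([
  [0,[2.5,2,25],[0,0,-0.4]],
  [0,[2.5,2,50],[0,0,-0.4]],
  [0,[2.5,2,67],[0,0,-0.4]],
  [0,[2.5,2,73],[0,0,-0.4]],
  [0,[2.5,2,74],[0,0,-0.4]],
])

```text
time: 9.68
tcp_pos: [0.5307, 0.3177, 0.0054]
ee_rot: [2.031, 2.391, 0.006]
wrist_force: [-0.6, 0.2, 0.5]
gripper_width: 1.002
finger_force: 0.0
```

```bash
sed -i 's/^np.savez.*/P["plate"]=np.array([.6325,-.0829,1.4615])\n&/' m.py; python3 m.py>/dev/null; python3 - <<'E'
from h import *
b=np.load("poses.npz")["mid"]
goal(b[0],b[1],.003,b[2]+np.pi/2)
E
```

```text
shift [-0.6 -2.6  2.3] turn [0.3 0.1 0. ] | 4.0 q6 0.24 0.24 t 9.7
```

Emit:
move_arm([
  [0.3,[-0.5,-2.5,1.5],[0,0,0]],
  [0.7,[-0.5,-2.5,1.5],[0,0,0]],
  [0.7,[-0.5,-2.5,1.5],[0,0,0]],
  [0.7,[-0.5,-2.5,1.5],[0,0,0]],
  [0.7,[-0.5,-2.5,1.5],[0,0,0]],
])

```text
time: 10.3
tcp_pos: [0.528, 0.3167, 0.0035]
ee_rot: [2.031, 2.391, 0.005]
wrist_force: [-0.9, -0.1, -0.2]
gripper_width: 0.502
finger_force: 0.0
```

Emit:
move_arm([
  [0.7,[0,0,0],[0,0,0]],
  [0.7,[0,0,0],[0,0,0]],
  [0.7,[0,0,0],[0,0,0]],
  [0.7,[0,0,0],[0,0,0]],
  [0.7,[0,0,-20],[0,0,0]],
])

```text
time: 10.92
tcp_pos: [0.5249, 0.3155, 0.0215]
ee_rot: [2.033, 2.394, -0.005]
wrist_force: [-0.4, -0.2, -2.7]
gripper_width: 0.421
finger_force: 40.0
```

Emit:
move_arm([
  [0.7,[0,0,-30],[0,0,0]],
  [0.7,[0,0,-70],[0,0,0]],
  [0.7,[0,0,-110],[0,0,0]],
  [0.7,[0,0,-110],[0,0,0]],
  [0.7,[0,0,-110],[0,0,0]],
])

```text
time: 11.55
tcp_pos: [0.526, 0.3162, 0.1322]
ee_rot: [2.031, 2.392, 0.001]
wrist_force: [0.5, -0.1, -3.1]
gripper_width: 0.422
finger_force: 40.0
```

```bash
python3 - <<'E'
from h import *
p=np.load("poses.npz")["plate"]
t=place(p,[[-.05,-.001,0]])[0]; print(t)
goal(t[0],t[1],.125,p[2]+np.pi/2)
E
```

```text
[ 0.62804009 -0.13271073  0.        ]
shift [-459.5   27.9    8.1] turn [ 0.2  0.1 15.6] | 460.0 q6 0.24 -0.24 t 11.6
```

Emit:
move_arm([
  [0.7,[-40,2,0],[0,0,2]],
  [0.7,[-90,6,0],[0,0,4]],
  [0.7,[-140,9,0],[0,0,6]],
  [0.7,[-190,12,0],[0,0,9]],
  [0.7,[-240,15,0],[0,0,12]],
])

```text
time: 12.18
tcp_pos: [0.5788, 0.0808, 0.1306]
ee_rot: [-2.274, -2.167, 0.001]
wrist_force: [0.5, 0.8, -3.0]
gripper_width: 0.422
finger_force: 40.0
```

```bash
python3 - <<'E'
from h import *
p=np.load("poses.npz")["plate"]
t=place(p,[[-.05,-.001,0]])[0]
goal(t[0],t[1],.125,p[2]+np.pi/2)
E
```

```text
shift [-210.9   59.5    5.6] turn [-0.   0.   3.5] | 219.0 q6 0.04 -0.25 t 12.2
```

Emit:
move_arm([
  [0.7,[-50,14,0],[0,0,1]],
  [0.7,[-100,28,0],[0,0,2]],
  [0.7,[-150,42,0],[0,0,3.5]],
  [0.7,[-195,55,0],[0,0,3.5]],
  [0.7,[-211,59.5,0],[0,0,3.5]],
])

```text
time: 12.8
tcp_pos: [0.6289, -0.1335, 0.1309]
ee_rot: [-2.341, -2.095, -0.001]
wrist_force: [-0.3, 1.1, -2.6]
gripper_width: 0.418
finger_force: 40.0
```

Emit:
move_arm([
  [0.7,[0,0,0],[0,0,0]],
  [0.7,[0,0,30],[0,0,0]],
  [0.7,[0,0,60],[0,0,0]],
  [0.7,[0,0,85],[0,0,0]],
  [0.7,[0,0,85],[0,0,0]],
])

```text
time: 13.42
tcp_pos: [0.6275, -0.1279, 0.0456]
ee_rot: [-2.333, -2.099, 0.0]
wrist_force: [-0.0, 0.0, -3.1]
gripper_width: 0.423
finger_force: 40.0
```

```bash
python3 - <<'E'
from h import *
p=np.load("poses.npz")["plate"]
t=place(p,[[-.05,-.001,0]])[0]
goal(t[0],t[1],.0155,p[2]+np.pi/2)
E
```

```text
shift [-4.8  1.1 30.1] turn [-0.2 -0.1  0.2] | 30.0 q6 -0.23 -0.24 t 13.4
```

Emit:
move_arm([
  [0.7,[-5,1,8],[0,0,0]],
  [0.7,[-5,1,16],[0,0,0]],
  [0.7,[-5,1,23],[0,0,0]],
  [0.7,[-5,1,28],[0,0,0]],
  [0.7,[-5,1,29],[0,0,0]],
])

```text
time: 14.05
tcp_pos: [0.6312, -0.1363, 0.0197]
ee_rot: [2.336, 2.096, 0.005]
wrist_force: [-0.2, -0.2, -2.2]
gripper_width: 0.422
finger_force: 40.0
```

```bash
python3 - <<'E'
from h import *
p=np.load("poses.npz")["plate"]
t=place(p,[[-.05,-.001,0]])[0]
goal(t[0],t[1],.0155,p[2]+np.pi/2); print(manip.state()["wrist_force"])
E
```

```text
shift [ 3.2 -3.5  4.2] turn [ 0.2 -0.   0.1] | 6.0 q6 -0.24 -0.23 t 14.1
[-0.21713814 -0.1835476  -2.16201351]
```

Emit:
move_arm([
  [0.7,[3,-3.5,0],[0,0,0]],
  [0.7,[3,-3.5,2],[0,0,0]],
  [0.7,[3,-3.5,3.5],[0,0,0]],
  [0.7,[3,-3.5,4.5],[0,0,0]],
  [0.7,[3,-3.5,4.5],[0,0,0]],
])

```text
time: 14.68
tcp_pos: [0.6284, -0.1331, 0.0156]
ee_rot: [2.335, 2.096, 0.005]
wrist_force: [0.5, -0.1, -2.5]
gripper_width: 0.42
finger_force: 40.0
```

```bash
python3 - <<'E'
from h import *
p=np.load("poses.npz")["plate"]
t=place(p,[[-.05,-.001,0]])[0]
goal(t[0],t[1],.0155,p[2]+np.pi/2); print(manip.state()["wrist_force"])
E
```

```text
shift [ 0.3 -0.4  0.1] turn [0.3 0.  0.1] | 1.0 q6 -0.24 -0.23 t 14.7
[ 0.53781106 -0.11576206 -2.4733097 ]
```

Nearly touching; one more mm, release, and rise.

Emit:
move_arm([
  [0.7,[0,0,1],[0.3,0,0]],
  [0.7,[0,0,1],[0.3,0,0]],
  [0.4,[0,0,0.5],[0.3,0,0]],
  [0.2,[0,0,0.5],[0.3,0,0]],
  [0.2,[0,0,0.5],[0.3,0,0]],
])

```text
time: 15.3
tcp_pos: [0.6287, -0.1331, 0.0152]
ee_rot: [2.338, 2.098, 0.0]
wrist_force: [-0.2, 0.0, 0.2]
gripper_width: 0.712
finger_force: 0.0
```

Emit:
move_arm([
  [0.1,[0,0,0],[0,0,0]],
  [0.1,[0,0,-20],[0,0,0]],
  [0,[0,0,-60],[0,0,0]],
  [0,[0,0,-110],[0,0,0]],
  [0,[0,0,-110],[0,0,0]],
])

```text
time: 15.92
tcp_pos: [0.6331, -0.1346, 0.1331]
ee_rot: [2.329, 2.091, 0.01]
wrist_force: [-0.1, -1.3, -0.0]
gripper_width: 0.998
finger_force: 0.0
```

```bash
python3 - <<'E'
from h import *
s=np.load("poses.npz")["strap"]
goal(s[0],s[1],.125,s[2]+np.pi/2)
E
```

```text
shift [  43.2 -208.5    5.2] turn [  0.7   0.4 -32.7] | 213.0 q6 -0.24 -0.76 t 15.9
```

Emit:
move_arm([
  [0,[8,-40,0],[0,0,-6]],
  [0,[18,-85,0],[0,0,-13]],
  [0,[27,-130,0],[0,0,-20]],
  [0,[36,-175,0],[0,0,-27]],
  [0,[43,-208,0],[0.7,0.4,-32.7]],
])

```text
time: 16.55
tcp_pos: [0.4237, -0.0669, 0.1247]
ee_rot: [-1.64, -2.662, 0.005]
wrist_force: [0.3, -1.3, 0.5]
gripper_width: 0.997
finger_force: 0.0
```

Emit:
move_arm([
  [0,[0,0,0],[0,0,0]],
  [0,[0,0,25],[0,0,0]],
  [0,[0,0,60],[0,0,0]],
  [0,[0,0,85],[0,0,0]],
  [0,[0,0,85],[0,0,0]],
])

```text
time: 17.18
tcp_pos: [0.4243, -0.0673, 0.0386]
ee_rot: [-1.645, -2.656, 0.006]
wrist_force: [-0.3, -0.4, -0.1]
gripper_width: 1.004
finger_force: 0.0
```

```bash
python3 - <<'E'
from h import *
s=np.load("poses.npz")["strap"]
goal(s[0],s[1],.003,s[2]+np.pi/2)
im=viewer.capture("top"); cv2.imwrite("pics/t3.png",cv2.resize(im[120:190,245:345,::-1],None,fx=8,fy=8,interpolation=cv2.INTER_CUBIC))
E
```

```text
shift [-5.   5.1 35.5] turn [-0.7 -0.7 -0.1] | 36.0 q6 -0.82 -0.82 t 17.2
```

View pics/t3.png

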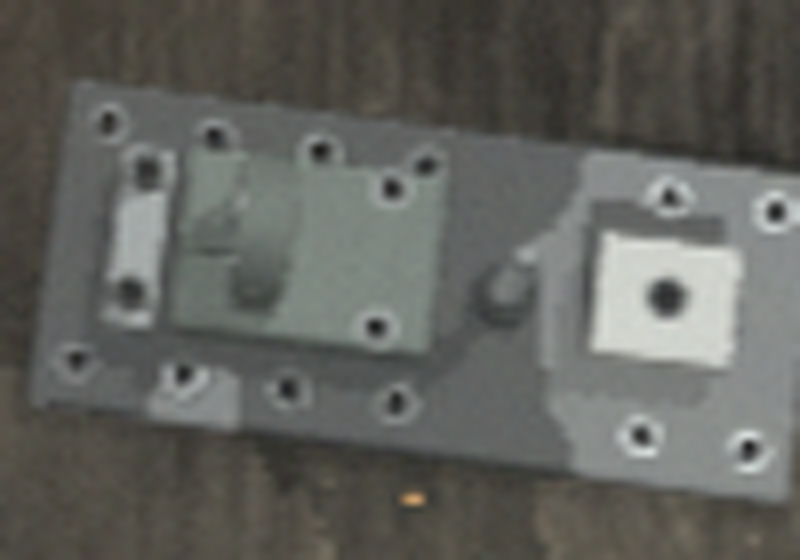

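The block lies flat at (667,298), square and in line, midway between the stud and the plate's end. On to the strap.

Emit:
move_arm([
  [0,[-5,5,0],[-0.7,-0.7,0]],
  [0,[-5,5,12],[-0.7,-0.7,0]],
  [0,[-5,5,25],[-0.7,-0.7,0]],
  [0,[-5,5,33],[-0.7,-0.7,0]],
  [0,[-5,5,34],[-0.7,-0.7,0]],
])

```text
time: 17.85
tcp_pos: [0.4304, -0.0692, 0.0051]
ee_rot: [1.652, 2.671, 0.001]
wrist_force: [-0.1, 0.2, -0.6]
gripper_width: 0.998
finger_force: 0.0
```

```bash
python3 - <<'E'
from h import *
s=np.load("poses.npz")["strap"]
goal(s[0],s[1],.003,s[2]+np.pi/2)
E
```

```text
shift [-0.1  0.1  2.1] turn [ 0.1  0.  -0. ] | 2.0 q6 -0.82 -0.82 t 17.9
```

Emit:
move_arm([
  [0.3,[0,0,2],[0,0,0]],
  [0.7,[0,0,2],[0,0,0]],
  [0.75,[0,0,2],[0,0,0]],
  [0.75,[0,0,2],[0,0,0]],
  [0.75,[0,0,2],[0,0,0]],
])

```text
time: 18.48
tcp_pos: [0.4316, -0.0697, 0.0043]
ee_rot: [1.651, 2.669, 0.002]
wrist_force: [-0.0, -0.6, 0.2]
gripper_width: 0.505
finger_force: 0.0
```

Emit:
move_arm([
  [0.75,[0,0,0],[0,0,0]],
  [0.75,[0,0,0],[0,0,0]],
  [0.75,[0,0,0],[0,0,0]],
  [0.75,[0,0,0],[0,0,0]],
  [0.75,[0,0,0],[0,0,0]],
])

```text
time: 19.1
tcp_pos: [0.4312, -0.0697, 0.0041]
ee_rot: [1.651, 2.67, 0.001]
wrist_force: [-1.4, -0.8, 2.7]
gripper_width: 0.378
finger_force: 40.0
```

Emit:
move_arm([
  [0.75,[0,0,-20],[0,0,0]],
  [0.75,[0,0,-60],[0,0,0]],
  [0.75,[0,0,-110],[0,0,0]],
  [0.75,[0,0,-110],[0,0,0]],
  [0.75,[0,0,-110],[0,0,0]],
])

```text
time: 19.73
tcp_pos: [0.4299, -0.0689, 0.1126]
ee_rot: [1.652, 2.671, 0.001]
wrist_force: [-0.2, -0.3, -2.9]
gripper_width: 0.381
finger_force: 40.0
```

```bash
python3 - <<'E'
from h import *
p=np.load("poses.npz")["plate"]
goal(p[0],p[1],.115,p[2]+np.pi/2)
E
```

```text
shift [-103.   175.    -2.1] turn [ 0.1 -0.  32.8] | 203.0 q6 -0.82 -0.22 t 19.7
```

Emit:
move_arm([
  [0.75,[-20,34,0],[0,0,6]],
  [0.75,[-42,72,0],[0,0,13]],
  [0.75,[-64,110,0],[0,0,20]],
  [0.75,[-86,147,0],[0,0,27]],
  [0.75,[-103,175,0],[0,0,32.8]],
])

```text
time: 20.35
tcp_pos: [0.633, -0.0829, 0.1104]
ee_rot: [-2.341, -2.091, 0.002]
wrist_force: [0.2, 0.3, -3.0]
gripper_width: 0.376
finger_force: 40.0
```

Emit:
move_arm([
  [0.75,[0,0,0],[0,0,0]],
  [0.75,[0,0,0],[0,0,0]],
  [0.75,[0,0,10],[0,0,0]],
  [0.75,[0,0,25],[0,0,0]],
  [0.75,[0,0,25],[0,0,0]],
])

```text
time: 20.98
tcp_pos: [0.6313, -0.083, 0.0872]
ee_rot: [-2.339, -2.096, 0.001]
wrist_force: [-0.6, 0.2, -4.2]
gripper_width: 0.377
finger_force: 40.0
```

```bash
python3 - <<'E'
from h import *
p=np.load("poses.npz")["plate"]
goal(p[0],p[1],.085,p[2]+np.pi/2)
im=viewer.capture("scene")
cv2.imwrite("pics/s3.png",cv2.resize(im[130:205,215:315,::-1],None,fx=8,fy=8,interpolation=cv2.INTER_CUBIC))
s=manip.state();q=np.r_[s["tcp_pos"][:2],p[2]];zz=s["tcp_pos"][2]-.004
f=lambda L:((proj("scene",L)-[215,130]+.5)*8-.5).round().tolist()
L=np.array([[-60,18,0],[60,18,0],[60,-18,0],[60,18,14],[-60,18,14],[60,-18,14]])/1000+[0,0,zz]
print(zz,f(place(q,L)))
E
```

```text
shift [0.2 1.2 2.2] turn [-0.1 -0.  -0. ] | 2.0 q6 -0.16 -0.16 t 21.0
0.08429612567015252 [[613.0, 229.0], [331.0, 282.0], [281.0, 252.0], [331.0, 244.0], [615.0, 193.0], [282.0, 215.0]]
```

View pics/s3.png

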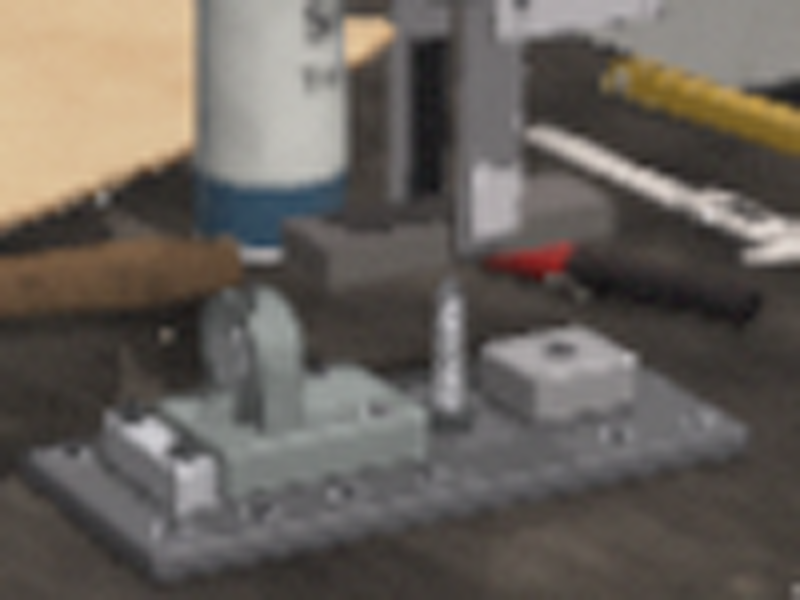

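The strap hangs level above the stud. Its ends are at about (327,248) and (615,190), against predicted (331,244) and (615,193). Lowering.

Emit:
move_arm([
  [0.75,[0,1,0],[0,0,0]],
  [0.75,[0,1,8],[0,0,0]],
  [0.75,[0,1,18],[0,0,0]],
  [0.75,[0,1,28],[0,0,0]],
  [0.75,[0,1,32],[0,0,0]],
])

```text
time: 21.65
tcp_pos: [0.6338, -0.0834, 0.0562]
ee_rot: [2.339, 2.096, 0.001]
wrist_force: [-0.3, -0.7, -3.3]
gripper_width: 0.378
finger_force: 40.0
```

```bash
python3 - <<'E'
from h import *
p=np.load("poses.npz")["plate"]
goal(p[0],p[1],.0365,p[2]+np.pi/2);print(manip.state()["wrist_force"])
E
```

```text
shift [ 0.3 -1.4 19.7] turn [ 0.1  0.  -0. ] | 20.0 q6 -0.16 -0.16 t 21.6
[-0.33458937 -0.68475589 -3.25766058]
```

Emit:
move_arm([
  [0.75,[0,-1,5],[0,0,0]],
  [0.75,[0,-1,10],[0,0,0]],
  [0.75,[0,-1,14],[0,0,0]],
  [0.75,[0,-1,17],[0,0,0]],
  [0.75,[0,-1,18],[0,0,0]],
])

```text
time: 22.28
tcp_pos: [0.6338, -0.0835, 0.0396]
ee_rot: [2.338, 2.095, 0.003]
wrist_force: [-0.5, -0.8, -3.4]
gripper_width: 0.383
finger_force: 40.0
```

```bash
python3 - <<'E'
from h import *
p=np.load("poses.npz")["plate"]
goal(p[0],p[1],.0365,p[2]+np.pi/2);print(manip.state()["wrist_force"])
E
```

```text
shift [ 0.5 -1.4  3.1] turn [ 0.2  0.  -0. ] | 3.0 q6 -0.16 -0.16 t 22.3
[-0.54438469 -0.77480076 -3.42500733]
```

Emit:
move_arm([
  [0.75,[0.5,-1,1],[0.2,0,0]],
  [0.75,[0.5,-1,2.5],[0.2,0,0]],
  [0.75,[0.5,-1,3.5],[0.2,0,0]],
  [0.75,[0.5,-1,4],[0.2,0,0]],
  [0.75,[0.5,-1,4],[0.2,0,0]],
])

```text
time: 22.9
tcp_pos: [0.633, -0.083, 0.0362]
ee_rot: [2.339, 2.096, -0.001]
wrist_force: [-0.6, 0.2, 0.8]
gripper_width: 0.375
finger_force: 40.0
```

Emit:
move_arm([
  [0.75,[0,0,0],[0,0,0]],
  [0.5,[0,0,-0.5],[0,0,0]],
  [0.4,[0,0,-0.5],[0,0,0]],
  [0.2,[0,0,-0.5],[0,0,0]],
  [0.2,[0,0,-0.5],[0,0,0]],
])

```text
time: 23.52
tcp_pos: [0.6331, -0.083, 0.0364]
ee_rot: [2.339, 2.096, -0.0]
wrist_force: [0.9, 0.0, -0.3]
gripper_width: 0.766
finger_force: 0.0
```

Emit:
move_arm([
  [0.1,[0,0,0],[0,0,0]],
  [0.1,[0,0,-30],[0,0,0]],
  [0,[0,0,-70],[0,0,0]],
  [0,[0,0,-100],[0,0,0]],
  [0,[0,0,-100],[0,0,0]],
])

```text
time: 24.15
tcp_pos: [0.6355, -0.0836, 0.1397]
ee_rot: [2.335, 2.093, 0.005]
wrist_force: [0.3, -0.1, -0.4]
gripper_width: 1.0
finger_force: 0.0
```

```bash
python3 - <<'E'
from h import *
P=np.load("poses.npz");w=P["washer"]
goal(w[0],w[1],.125,P["plate"][2]+np.pi/2)
E
```

```text
shift [ 237.9 -239.6   12.7] turn [ 0.4  0.1 -0. ] | 338.0 q6 -0.16 0.37 t 24.1
```

Emit:
move_arm([
  [0,[38,-38,0],[0,0,0]],
  [0,[80,-80,0],[0,0,0]],
  [0,[122,-122,0],[0,0,0]],
  [0,[164,-164,0],[0,0,0]],
  [0,[200,-201,0],[0.4,0.1,0]],
])

```text
time: 24.78
tcp_pos: [0.4519, 0.1391, 0.1342]
ee_rot: [-2.333, -2.091, 0.01]
wrist_force: [1.2, 0.6, 0.5]
gripper_width: 0.996
finger_force: 0.0
```

Emit:
move_arm([
  [0,[20,-20,0],[0,0,0]],
  [0,[38,-39,20],[0,0,0]],
  [0,[38,-39,50],[0,0,0]],
  [0,[38,-39,80],[0,0,0]],
  [0,[38,-39,80],[0,0,0]],
])

```text
time: 25.4
tcp_pos: [0.4157, 0.1792, 0.0529]
ee_rot: [-2.331, -2.09, 0.018]
wrist_force: [-0.7, 0.2, -0.4]
gripper_width: 1.001
finger_force: 0.0
```

```bash
python3 - <<'E'
from h import *
P=np.load("poses.npz");w=P["washer"]
goal(w[0],w[1],.003,P["plate"][2]+np.pi/2)
im=viewer.capture("top"); a=cv2.resize(im[120:190,245:345,::-1],None,fx=8,fy=8,interpolation=cv2.INTER_CUBIC)
cv2.imwrite("pics/t4.png",a)
E
```

```text
shift [ 0.8  8.4 49.8] turn [-0.9  0.1  0. ] | 50.0 q6 0.32 0.31 t 25.4
```

View pics/t4.png

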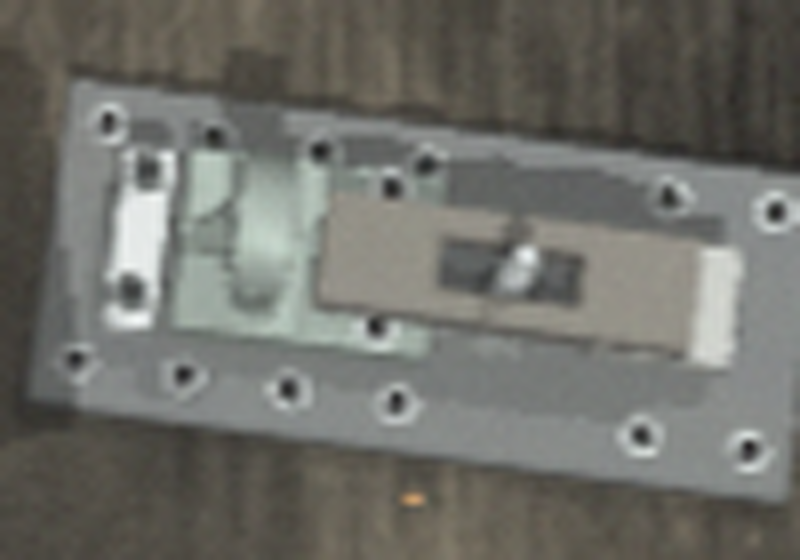

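The strap lies in line over toe and block, and the stud tip shows at (525,262) through the slot. Now the washer.

Emit:
move_arm([
  [0,[1,8.5,0],[-0.9,0,0]],
  [0,[1,8.5,20],[-0.9,0,0]],
  [0,[1,8.5,38],[-0.9,0,0]],
  [0,[1,8.5,47],[-0.9,0,0]],
  [0,[1,8.5,48],[-0.9,0,0]],
])

```text
time: 26.08
tcp_pos: [0.4286, 0.1802, 0.0087]
ee_rot: [2.335, 2.092, 0.011]
wrist_force: [-0.3, 0.1, -0.2]
gripper_width: 0.998
finger_force: 0.0
```

```bash
python3 - <<'E'
from h import *
P=np.load("poses.npz");w=P["washer"]
goal(w[0],w[1],.0035,P["plate"][2]+np.pi/2)
E
```

```text
shift [-1.7 -5.2  5.2] turn [ 0.5 -0.1 -0. ] | 7.0 q6 0.32 0.33 t 26.1
```

Emit:
move_arm([
  [0,[-1.7,-5,4.5],[0.5,0,0]],
  [0,[-1.7,-5,4.5],[0.5,0,0]],
  [0.4,[-1.7,-5,4.5],[0.5,0,0]],
  [0.55,[-1.7,-5,4.5],[0.5,0,0]],
  [0.55,[-1.7,-5,4.5],[0.5,0,0]],
], grip_force=25)

```text
time: 26.7
tcp_pos: [0.4232, 0.1791, 0.0041]
ee_rot: [-2.339, -2.096, -0.002]
wrist_force: [0.1, 0.9, -0.2]
gripper_width: 0.719
finger_force: 0.0
```

```bash
python3 - <<'E'
from h import *
P=np.load("poses.npz");w=P["washer"]
goal(w[0],w[1],.0035,P["plate"][2]+np.pi/2)
E
```

```text
shift [0.  0.2 0.6] turn [ 0.  -0.1 -0. ] | 1.0 q6 0.32 0.32 t 26.7
```

Emit:
move_arm([
  [0.75,[0,0,0],[0,0,0]],
  [0.75,[0,0,0],[0,0,0]],
  [0.75,[0,0,0],[0,0,0]],
  [0.75,[0,0,0],[0,0,0]],
  [0.75,[0,0,0],[0,0,0]],
])

```text
time: 27.32
tcp_pos: [0.423, 0.1791, 0.0039]
ee_rot: [-2.339, -2.096, -0.001]
wrist_force: [0.4, 0.6, 0.0]
gripper_width: 0.377
finger_force: 25.0
```

Emit:
move_arm([
  [0.75,[0,0,0],[0,0,0]],
  [0.75,[0,0,-20],[0,0,0]],
  [0.75,[0,0,-60],[0,0,0]],
  [0.75,[0,0,-110],[0,0,0]],
  [0.75,[0,0,-110],[0,0,0]],
])

```text
time: 27.95
tcp_pos: [0.4267, 0.1798, 0.1182]
ee_rot: [2.337, 2.094, 0.015]
wrist_force: [0.5, -0.2, -1.1]
gripper_width: 0.379
finger_force: 25.0
```

```bash
python3 - <<'E'
from h import *
p=np.load("poses.npz")["plate"]
goal(p[0],p[1],.115,p[2]+np.pi/2)
E
```

```text
shift [-238.7  233.2    4.3] turn [ 0.5 -0.3 -0. ] | 334.0 q6 0.32 -0.21 t 27.9
```

Emit:
move_arm([
  [0.75,[-38,37,0],[0,0,0]],
  [0.75,[-80,78,0],[0,0,0]],
  [0.75,[-122,119,0],[0,0,0]],
  [0.75,[-164,160,0],[0,0,0]],
  [0.75,[-200,196,0],[0,0,0]],
])

```text
time: 28.58
tcp_pos: [0.5958, -0.043, 0.1116]
ee_rot: [-2.338, -2.093, 0.001]
wrist_force: [-0.2, -0.9, -0.1]
gripper_width: 0.379
finger_force: 25.0
```

Emit:
move_arm([
  [0.75,[-20,20,0],[0,0,0]],
  [0.75,[-39,37,0],[0,0,0]],
  [0.75,[-39,37,0],[0,0,0]],
  [0.75,[-39,37,12],[0,0,0]],
  [0.75,[-39,37,22],[0,0,0]],
])

```text
time: 29.2
tcp_pos: [0.627, -0.0827, 0.0899]
ee_rot: [-2.336, -2.096, 0.001]
wrist_force: [0.4, 0.6, -0.7]
gripper_width: 0.376
finger_force: 25.0
```

```bash
python3 - <<'E'
from h import *
p=np.load("poses.npz")["plate"]
goal(p[0],p[1],.085,p[2]+np.pi/2)
E
```

```text
shift [0.4 5.5 4.8] turn [-0.2 -0.1  0.1] | 7.0 q6 -0.16 -0.16 t 29.2
```

Emit:
move_arm([
  [0.75,[0.5,5.5,3],[-0.2,0,0]],
  [0.75,[0.5,5.5,5],[-0.2,0,0]],
  [0.75,[0.5,5.5,5],[-0.2,0,0]],
  [0.75,[0.5,5.5,5],[-0.2,0,0]],
  [0.75,[0.5,5.5,5],[-0.2,0,0]],
])

```text
time: 29.82
tcp_pos: [0.6342, -0.0843, 0.087]
ee_rot: [2.338, 2.095, 0.006]
wrist_force: [-0.2, 0.4, -0.8]
gripper_width: 0.375
finger_force: 25.0
```

```bash
python3 - <<'E'
from h import *
p=np.load("poses.npz")["plate"]
goal(p[0],p[1],.075,p[2]+np.pi/2)
im=viewer.capture("scene")
cv2.imwrite("pics/s4.png",cv2.resize(im[140:190,240:310,::-1],None,fx=10,fy=10,interpolation=cv2.INTER_CUBIC))
s=manip.state();q=np.r_[s["tcp_pos"][:2],p[2]];zz=s["tcp_pos"][2]-.004
f=lambda L:((proj("scene",L)-[240,140]+.5)*10-.5).round().tolist()
a=np.linspace(0,2*np.pi,73)
for z in(0,.012):
  c=np.array(f(place(q,np.c_[.018*np.cos(a),.018*np.sin(a),0*a+zz+z]))); print("washer bbox",zz,c.min(0),c.max(0))
print("stud axis top",f(place(p,[[0,0,.07],[0,0,.046]])))
E
```

```text
shift [ 1.2 -1.9 12. ] turn [ 0.2 -0.1 -0. ] | 12.0 q6 -0.16 -0.16 t 29.8
washer bbox 0.08292442014033904 [249. 183.] [372. 223.]
washer bbox 0.08292442014033904 [249. 144.] [373. 184.]
stud axis top [[309.0, 247.0], [308.0, 323.0]]
```

View pics/s4.png

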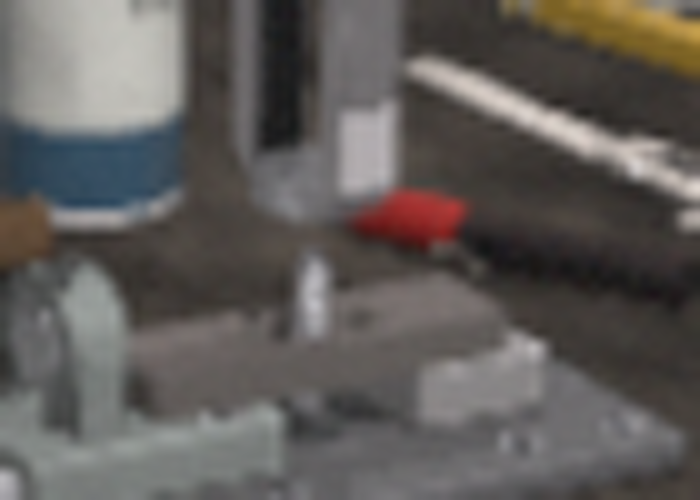

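The washer's left and lower edges, at about (248,222), match the predicted (249,223). The stud axis appears at x≈314 against the washer centre at ≈310, so it's about 1 mm off, inside the ±3.5 mm play. Lowering.

Emit:
move_arm([
  [0.75,[0.3,-1.8,0],[0.2,0,0]],
  [0.75,[0.3,-1.8,4],[0.2,0,0]],
  [0.75,[0.3,-1.8,10],[0.2,0,0]],
  [0.75,[0.3,-1.8,16],[0.2,0,0]],
  [0.75,[0.3,-1.8,20],[0.2,0,0]],
])

```text
time: 30.5
tcp_pos: [0.6319, -0.0836, 0.0657]
ee_rot: [-2.338, -2.095, -0.0]
wrist_force: [0.9, -0.0, -1.0]
gripper_width: 0.379
finger_force: 25.0
```

```bash
python3 - <<'E'
from h import *
p=np.load("poses.npz")["plate"]
goal(p[0],p[1]-.0005,.050,p[2]+np.pi/2);print(manip.state()["wrist_force"])
E
```

```text
shift [ 0.2  0.6 15.7] turn [-0.1 -0.1 -0. ] | 16.0 q6 -0.16 -0.16 t 30.5
[ 0.89927053 -0.0386502  -0.97843969]
```

Emit:
move_arm([
  [0.75,[0,0.5,5],[0,0,0]],
  [0.75,[0,0.5,9],[0,0,0]],
  [0.75,[0,0.5,12],[0,0,0]],
  [0.75,[0,0.5,14.5],[0,0,0]],
  [0.75,[0,0.5,15],[0,0,0]],
])

```text
time: 31.12
tcp_pos: [0.6327, -0.0837, 0.0514]
ee_rot: [-2.339, -2.096, -0.001]
wrist_force: [0.5, 0.9, -0.4]
gripper_width: 0.378
finger_force: 25.0
```

```bash
python3 - <<'E'
from h import *
p=np.load("poses.npz")["plate"]
goal(p[0],p[1]-.0005,.050,p[2]+np.pi/2);print(manip.state()["wrist_force"])
E
```

```text
shift [ 0.3 -0.2  1.4] turn [-0.  -0.1 -0. ] | 1.0 q6 -0.16 -0.16 t 31.1
[ 0.53293917  0.88705408 -0.38483304]
```

Emit:
move_arm([
  [0.75,[0,0,1],[0,0,0]],
  [0.75,[0,0,1.8],[0,0,0]],
  [0.75,[0,0,1.8],[0,0,0]],
  [0.5,[0,0,1],[0,0,0]],
  [0.4,[0,0,1],[0,0,0]],
])

```text
time: 31.75
tcp_pos: [0.633, -0.0838, 0.0509]
ee_rot: [-2.339, -2.096, -0.002]
wrist_force: [-0.2, 0.4, 0.6]
gripper_width: 0.556
finger_force: 0.0
```

Emit:
move_arm([
  [0.3,[0,0,0],[0,0,0]],
  [0.2,[0,0,0],[0,0,0]],
  [0.2,[0,0,-25],[0,0,0]],
  [0.1,[0,0,-70],[0,0,0]],
  [0,[0,0,-120],[0,0,0]],
])

```text
time: 32.38
tcp_pos: [0.632, -0.0837, 0.1708]
ee_rot: [-2.338, -2.095, 0.001]
wrist_force: [0.8, -0.1, 0.0]
gripper_width: 0.971
finger_force: 0.0
```

Emit:
move_arm([
  [0,[50,-20,0],[0,0,0]],
  [0,[100,-60,0],[0,0,0]],
  [0,[130,-110,0],[0,0,0]],
  [0,[160,-160,0],[0,0,0]],
  [0,[200,-200,0],[0,0,0]],
])

```text
time: 33.0
tcp_pos: [0.454, 0.1376, 0.1709]
ee_rot: [-2.34, -2.095, -0.002]
wrist_force: [0.5, 0.2, 0.0]
gripper_width: 0.996
finger_force: 0.0
```

```bash
python3 - <<'E'
from h import *
a=viewer.capture("top")[120:190,245:345,::-1]; b=viewer.capture("scene")[140:190,215:315,::-1]
r=lambda i:cv2.resize(i,None,fx=5,fy=5,interpolation=cv2.INTER_CUBIC)
cv2.imwrite("pics/f.png",np.vstack([r(a),r(b)]))
E
```

```text
(no output)
```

View pics/f.png

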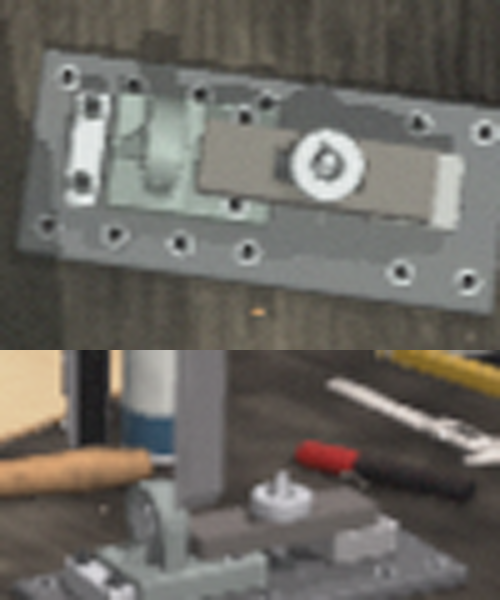

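The washer sits flat on the strap round the stud, at (327,163) in the top crop and (281,500) in the scene crop. Strap, bracket and block are in line, and the gripper is clear.

```bash
python3 -c "
from workcell import manip
print(manip.hand_in())"
```

```text
the job is handed in; nothing more can be done
None
```

The strap clamp is set up as asked and handed in at about 33 s. The final pictures show bracket, 20 mm block, strap and washer in line with the stud through the slot. I measured the bracket about 5 mm from the bar and 2 mm off the centre line; the other two blocks were not touched.

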